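# Find the flywheel's high spot with the plunger indicator

### The arm

A 7-joint arm with a two-finger parallel gripper is mounted at the origin on a cart in front of the work surface, level with it; the furniture and walls round the work are solid. World frame = base frame: x ahead of the robot, y to its left, z up, the work surface at z = 0. Lengths are in m, angles in rad, forces in N, time in s.
With the tool pointing down it reaches from about 0.4 to 0.85 m from the base axis. Payload 10.4 kg.
Tool frame: the origin (TCP) lies midway between the tips of the shut fingers; the grasp point (between the pads) lies 19 mm behind it; z points along the fingers, y is the line along which they close (so a half turn about z gives the same grasp; the last joint's range is limited). The gripper opens to 87 mm and grips with 3 to 60 N. Pads are 19 mm wide; open, the fingers measure 117 mm over their backs; the gripper's body (75 mm by 190 mm) begins 51 mm behind the grasp point.
Start: joints at [1.261, 0.332, -0.065, 1.46, 0.022, 1.35, -0.088], TCP at [0.177, -0.599, 0.223] pointing down, gripper open.
Joint ranges: [-2.6, 2.6], [-0.5, 2.12], [-1.47, 1.34], [0.16, 2.42], [-1.27, 4.41], [0.06, 2.06], [-2.6, 2.6]. Speed limits (rad/s): [2.22, 2.22, 2.79, 2.79, 3.14, 3.14, 3.14].

### API

Orientations are given as a unit quaternion [x, y, z, w].
In Python, from bench import sensors, eyes, order gives the robot as it stands.
- The arm moves only by the tool arm_command, never from a script. Its argument "steps" is a list of rows, each an object with "rot": the turn, a rotation vector about the world's x, y, z in degrees, a list of three; "slide": the shift along the world's x, y, z in m, a list of three; "grip": the opening, from 0 (shut) to 1 (fully open). A call has exactly 8 rows; each row shifts and turns the commanded pose from where the row before left it; what a row does not reach is not made up. A row lasts 1/8 s, in which the tool goes at most 62.5 mm and 10.7 degrees, less where a joint would pass 70% of its speed; a pose out of reach is approached as far as the arm can. A call with a gripper value outside its range is refused whole. The fingers move at their own pace and stop on an object; "newtons" is the grip in N (left out, the last holds). Time passes only in rows, so rows that do not move let the fingers close, or fill a call up. It gives the time, the measured TCP pose, the force, the opening and the grip force at its end, in the units of the state.
- sensors.read_state(): the state, without advancing time (a new reading comes with each control period).
- eyes.camera(name): name is "scene" or "top" or "wrist"; returns a dict with "pixels" (420x560x3 uint8, red, green, blue), "intrinsics" (3x3 intrinsics, pixels), "k1" (the pictures are not rectified: a ray, as slopes to the right and down, at radius r is drawn at 1 + k1 r^2 times it, then the intrinsics apply), "pose" (4x4, takes a point from camera to world coordinates). Camera axes: x right, y down, z forward; pixel columns grow to the right and rows downward; lengths in m; the calibration is good to about 2 mm. A picture is of the moment at which its call begins. There is no depth.
- order.close_job(): hands the job in; it is judged then, once.
Trained networks look in a picture, given as the dict that the camera call returned (one of the last four; its "shot" number tells which), for a name from the list of things; names that differ only in an ending like _2 or _b are one class to them, and where a whole thing is asked for, a point or a joint stands for the part that bears it (a point fixed in the world has none). Each returns a list of dicts, best first, with "conf" (0 to 1); they miss things now and then, are a little off and sometimes report something else, mostly with a low value. They report only what shows in the picture. A call takes as long as a camera call. They do not tell look-alikes from the thing itself.
- eyes.look_for(name, picture): "bbox" ([left, top, right, bottom] in pixels, round what is visible of it).
The state is a dict: "time": time; "joint_positions": joint angles; "joint_vel": joint speeds; "joint_torque": joint torques, N m; "ee_pos": TCP position; "eef_rot": TCP orientation; "ft_force": force on the tool from outside, world axes, zero at the start; "torque": the same for the moment, N m; "width": finger opening in m; "grip_force": force on a finger pad.
Only numpy, scipy, OpenCV 4.12 (cv2) and the standard library are available. Lean on these libraries where they do the work, as an engineer would, in place of code of your own. Each camera call takes 0.05 s, during which the arm holds its last target. There are 200 camera calls.

### The job

Move the oil bottle out of the indicator's way and stand it upright on the bench, at least 20 cm from the flywheel's axis. Then push the swivelling indicator fully in to its stop, so that its sprung plunger presses on the flywheel's worn rim, and turn the flywheel by its upright vanes to find the highest spot of the rim (there is also a lesser one): leave it turned so that this highest spot is under the plunger, with the indicator still fully in and the oil bottle still standing clear. Do not tip the oil bottle and leave the two tall containers and the small open box beside the stand where they are.

Things in the scene. Friction and masses are not known exactly. Their poses are not given: they have to be found in the camera images.
- stand: Fixed grey truing stand, origin on the bench under the flywheel's vertical axis. In its frame: base plate 12 mm thick, x -150 to +65, y -65 to +65 mm, and a foot x -150 to -75, y 60 to 140 mm. The indicator touches the rim on the +y side. Position and yaw vary. Apart from what is listed the bench is empty for x 0.37 to 0.8, y -0.26 to +0.28 (its left edge).
- rim_mid (a point): Point on the flywheel's axis at the rim's mid-height, 46 mm above the bench. Steel rim 12 mm thick, 55 mm radius where it is round, with a high spot and a lesser high spot: gentle bulges a few mm high, 30 to 50 degrees long. On it an aluminium hub disc of 46 mm radius, its top 56 mm above the bench.
- axis_top (a point): Point on the flywheel's axis, 69 mm above the bench, the mid-height of the vanes. Three upright radial vanes, 8 mm thick, from 16 to 46 mm from the axis, 120 degrees apart, 56 to 82 mm above the bench; centre nut 14 mm radius to 59 mm and 8 mm radius to 65 mm. To turn the flywheel push the flat of a vane, 36 mm out, along its circle with closed fingertips (about 3 N).
- flywheel (a joint): Flywheel angle, rad, anticlockwise from above; turns many times round either way and stays where it is left. At 0 one vane points in the stand's +x direction, the other two 120 degrees to either side. How the rim's high spots lie relative to the vanes differs from run to run.
- swivel (a joint): Swivel angle of the indicator arm, rad: 0 = fully in, at its hard stop, with the plunger pressed on the rim and pointing at the flywheel's axis; grows (anticlockwise from above) as the arm swings out; starts 0.7 to 1.0. It is stiff (3 N at the lug) and stays where it is left.
- pivot (a point): Vertical swivel axis of the indicator arm, 44 mm above the bench; in the stand's frame 115 mm towards -x and 105 mm towards +y of the flywheel's axis. The arm runs from it, 38 to 52 mm above the bench.
- push_lug (a point): Middle of the outer flat face of the aluminium lug on the indicator's back, the face to push; 44 mm above the bench. Face 34 mm wide, 30 to 58 mm above the bench. With the arm in, it lies 115 mm towards +x and 41 mm towards +y of the pivot in the stand's frame, the face looking to +y; at angle q all this is turned by q about the pivot.
- dial_centre (a point): Centre of the round dial (faces up, 60 mm across, housing 40 to 65 mm above the bench, white face with black ticks) on the end of the arm, 115 mm from the pivot. The plunger (8 mm ball tip, 46 mm above the bench) sticks out 52 mm from the dial's centre towards the flywheel.
- pointer (a joint): Dial pointer, rad: 0 with the plunger free, grows clockwise from above as the plunger is pressed in, 0.3 rad for each mm. With the arm fully in it reads about 0.6 on the round part of the rim and above 1.1 on the tops of both high spots; the highest spot gives the highest reading of the whole turn.
- oil_centre (a point): Centre, 42 mm up, of the small oil bottle, 36 mm diameter up to 53 mm height, dark pointed cap to 84 mm; about 50 g. It starts standing on the bench between rim and indicator, in the way of the indicator.
- fuel_centre (a point): Centre of the fuel bottle, 64 mm diameter, 198 mm tall, standing; leave alone.
- can_centre (a point): Centre of the black, orange and white can, 61 mm diameter, 184 mm tall, standing; leave alone.
- cellbox_centre (a point): Centre of the small green open box, 49 x 60 x 58 mm, standing; leave alone.
- oil: The oil bottle; origin at the centre of its underside, z up.
Things that resemble listed ones, but are neither listed nor needed, are in the scene too. Of the things that look like the oil, the smallest one is meant.

How it is judged:
By the outcome, as a careful person would: the job done as asked, in the order asked, and still so for the second after the job is handed in, with the robot touching nothing.
It also fails if it takes over 67 s, if anything falls off the work surface, if the arm or the gripper's body presses on something with over 40 N, if the wrist force passes 120 N, or if a joint passes its speed limit or range.

## Working session

There is one attempt and no reset: what is moved stays moved. The work goes in short steps, Python scripts to look and compute and a tool call to move; the robot and the scene stay as the last step left them, time stands still between calls to the robot, and variables do not carry over. Pictures are saved under pics/ and viewed, at most 10 in all, crops included, and the job is handed in when it is done.

Besides the shell and the picture viewer there is one more tool, called after "Call:" as name(argument=value, ...), one argument or row to a line, values as JSON. arm_command: Moves the arm, as the interface text tells. Its arguments: {"type":"object","properties":{"steps":{"type":"array","items":{"type":"object","properties":{"rot":{"type":"array","items":{"type":"number"}},"slide":{"type":"array","items":{"type":"number"}},"grip":{"type":"number"}}}},"newtons":{"type":"number"}},"required":["steps"]}

```bash
mkdir -p pics; ls; cat > h.py <<'E'
import numpy as np, cv2
from bench import sensors, eyes, order
def dist(c):
    return np.array([c["k1"],0,0,0,0.])
def ray(c,u,v):
    K=np.array(c["intrinsics"]);k=c["k1"]
    d=np.array([(u-K[0,2])/K[0,0],(v-K[1,2])/K[1,1]]);s=d.copy()
    for _ in range(30): s=d/(1+k*(s@s))
    T=np.array(c["pose"]); return T[:3,3],T[:3,:3]@np.array([s[0],s[1],1])
def at(c,u,v,z):
    o,r=ray(c,u,v); return o+r*(z-o[2])/r[2]
def proj(c,p):
    T=np.array(c["pose"]);K=np.array(c["intrinsics"]);q=T[:3,:3].T@(np.array(p)-T[:3,3])
    s=q[:2]/q[2]; s=s*(1+c["k1"]*(s@s)); return K[:2,:2]@s+K[:2,2]
def save(c,n,box=None,f=1):
    im=np.array(c["pixels"])[:,:,::-1]
    if box: im=im[box[1]:box[3],box[0]:box[2]]
    cv2.imwrite("pics/"+n,cv2.resize(im,None,fx=f,fy=f,interpolation=cv2.INTER_CUBIC))
E
python3 - <<'E'
from h import *
for n in ["top","scene"]:
    c=eyes.camera(n); save(c,n+"0.png",None,1.4)
    print(n,np.array(c["pose"]).round(3).tolist(),c["k1"],np.array(c["intrinsics"]).round(1).tolist())
    for t in ["oil","flywheel","push_lug","dial_centre","fuel_centre","can_centre","cellbox_centre","stand"]:
        print(t,[(np.round(d["bbox"]).tolist(),round(d["conf"],2)) for d in eyes.look_for(t,c)])
E
```

```text
pics
top [[0.009, -0.995, 0.102, 0.517], [-1.0, -0.009, 0.005, -0.072], [-0.005, -0.102, -0.995, 1.045], [0.0, 0.0, 0.0, 1.0]] -0.01983492710286835 [[513.4, 0.0, 290.6], [0.0, 513.4, 204.9], [0.0, 0.0, 1.0]]
oil [([226.0, 127.0, 252.0, 157.0], 0.75), ([182.0, 128.0, 208.0, 154.0], 0.56), ([256.0, 181.0, 275.0, 200.0], 0.51)]
flywheel [([286.0, 184.0, 345.0, 242.0], 0.73)]
push_lug [([199.0, 185.0, 253.0, 260.0], 0.67)]
dial_centre [([198.0, 185.0, 257.0, 264.0], 0.91)]
fuel_centre [([301.0, 95.0, 338.0, 143.0], 0.74), ([258.0, 180.0, 276.0, 201.0], 0.21)]
can_centre [([385.0, 221.0, 427.0, 257.0], 0.66)]
cellbox_centre [([371.0, 140.0, 413.0, 174.0], 0.69)]
stand [([198.0, 175.0, 352.0, 289.0], 0.76)]
scene [[-0.475, -0.56, 0.678, 0.051], [-0.88, 0.288, -0.378, 0.275], [0.016, -0.776, -0.63, 0.639], [0.0, 0.0, 0.0, 1.0]] 0.0431186816815801 [[454.4, 0.0, 273.9], [0.0, 454.4, 202.7], [0.0, 0.0, 1.0]]
oil [([199.0, 177.0, 224.0, 228.0], 0.97), ([244.0, 207.0, 261.0, 246.0], 0.74), ([157.0, 187.0, 188.0, 237.0], 0.62)]
flywheel [([284.0, 200.0, 339.0, 240.0], 0.85)]
push_lug []
dial_centre [([200.0, 231.0, 284.0, 284.0], 0.59)]
fuel_centre [([259.0, 111.0, 290.0, 194.0], 0.74)]
can_centre [([383.0, 151.0, 419.0, 237.0], 0.8)]
cellbox_centre [([321.0, 161.0, 361.0, 195.0], 0.92), ([201.0, 193.0, 367.0, 307.0], 0.44)]
stand [([200.0, 196.0, 368.0, 307.0], 0.84), ([379.0, 152.0, 419.0, 238.0], 0.45)]
```

View pics/top0.png

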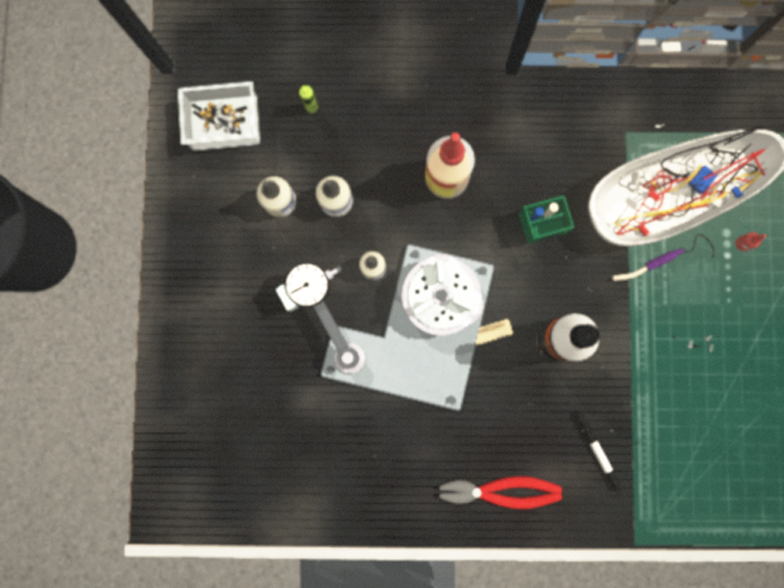

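View pics/scene0.png

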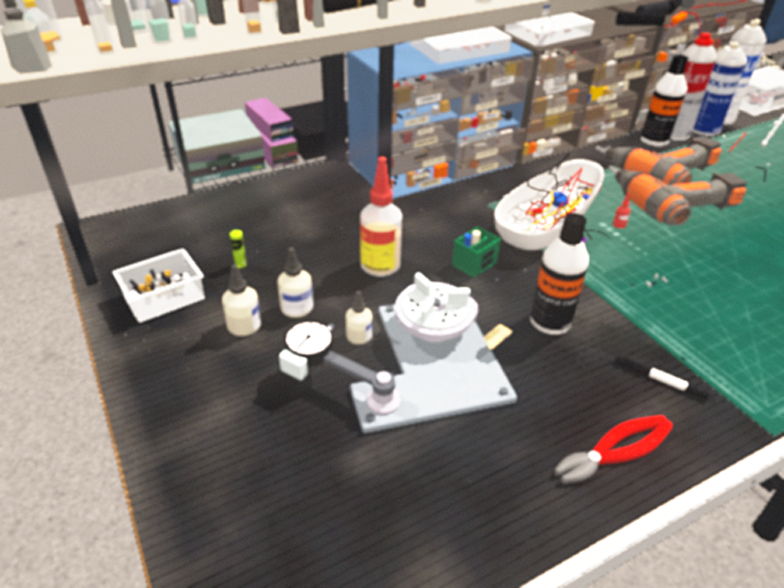

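The top view shows three bottles that could be the oil, at (197,140), (238,139) and (266,190) in native pixels. The third is the smallest and stands between the rim and the dial, so I choose that one. The flywheel is at about (315,212), the pivot at (248,256) and the dial at (218,204).

```bash
python3 - <<'E'
from h import *
c=eyes.camera("top"); s=eyes.camera("scene")
im=np.array(c["pixels"])[:,:,::-1]
a=cv2.resize(im[165:300,185:365],None,fx=4.4,fy=4.4,interpolation=cv2.INTER_CUBIC)
cv2.imwrite("pics/crop1.png",a)
A=at(c,315,210,.056)[:2]; P=at(c,248.5,255.5,.06)[:2]
v=P-A; yaw=np.arctan2(v[1],v[0])-np.arctan2(105,-115)
print("axis",A,"piv",P,np.linalg.norm(v),"yaw",np.degrees(yaw))
for z in (.0,.05,.08): print("oil top",z,at(c,266,190,z))
print("oil scene bottom",at(s,256,240,0), "dial",at(c,218.5,203.5,.065), np.linalg.norm(at(c,218.5,203.5,.065)[:2]-P))
for n,uv in dict(b1=(197,140),b2=(238,139),fuel=(320,125),can=(410,240),box=(392,157),pl=(480,350)).items(): print(n,at(c,*uv,.03))
print(sensors.read_state())
E
```

```text
axis [ 0.60826852 -0.11373644] piv [0.51952912 0.01300471] 0.1547191031006021 yaw -12.604292739838751
oil top 0.0 [ 0.65376551 -0.01541782  0.        ]
oil top 0.05 [ 0.64721708 -0.01812166  0.05      ]
oil top 0.08 [ 0.64328802 -0.01974396  0.08      ]
oil scene bottom [ 0.65026954 -0.01932806  0.        ] dial [0.61834452 0.07194876 0.065     ] 0.11506034939035067
b1 [0.75028512 0.12356439 0.03      ]
b2 [0.7529502  0.04086307 0.03      ]
fuel [ 0.78308276 -0.12420297  0.03      ]
can [ 0.55287131 -0.30251593  0.03      ]
box [ 0.71875007 -0.26880295  0.03      ]
pl [ 0.34131671 -0.43551485  0.03      ]
{'time': 1.0, 'joint_positions': array([ 1.26141187,  0.33221796, -0.06471991,  1.46009103,  0.02158849,
        1.34992926, -0.08848813]), 'joint_vel': array([-1.23331282e-03,  4.07176253e-04,  4.03253559e-04,  6.04486819e-05,
       -5.10983715e-04, -2.72940704e-04,  9.30131566e-04]), 'joint_torque': array([-1.62593195e-03, -6.23035169e+01,  2.37458880e-02, -3.90115356e+01,
       -6.11193920e-02,  3.19607137e-02,  4.61468858e-06]), 'ee_pos': array([ 0.17682966, -0.59947804,  0.22256864]), 'eef_rot': array([9.89734706e-01, 1.42916797e-01, 2.05335053e-05, 2.08277657e-05]), 'ft_force': array([ 0.6785326 , -0.26757635, -0.21475744]), 'torque': array([-0.00696571, -0.00396167,  0.03886009]), 'grip_force': 0.0, 'width': 0.08711103880798508}
```

View pics/crop1.png

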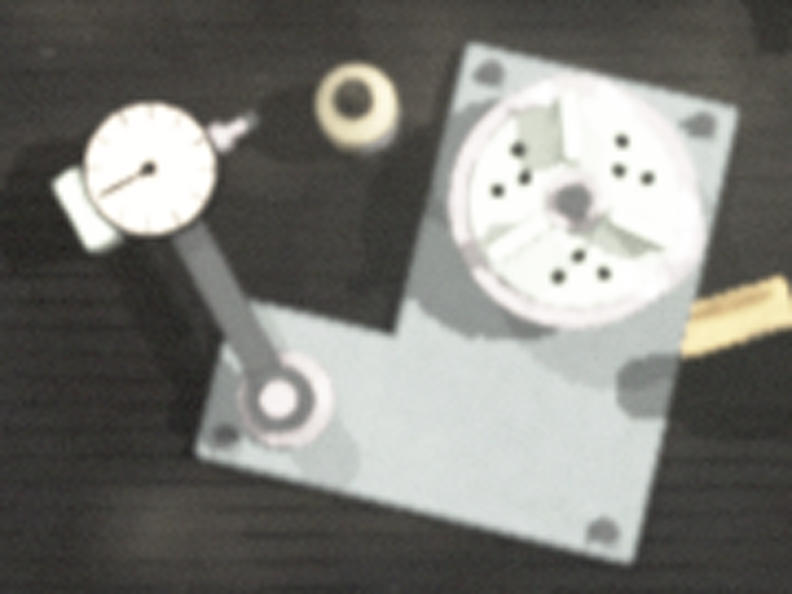

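The crop confirms the smallest bottle, cap at crop (355,100), standing between the plunger and the rim. The distance checks agree: pivot to dial 115.1 mm, pivot to axis 154.7 mm (155.7 expected). Next I move above the bottle.

Call:
arm_command(
  steps=[
    {"slide": [0.025, 0.03, 0.015], "rot": [0, 0, 3.2], "grip": 0.65},
    {"slide": [0.03, 0.037, 0.015], "rot": [0, 0, 3.2], "grip": 0.65},
    {"slide": [0.03, 0.037, 0.01], "rot": [0, 0, 3.2], "grip": 0.65},
    {"slide": [0.03, 0.037, 0], "rot": [0, 0, 3.2], "grip": 0.65},
    {"slide": [0.03, 0.037, 0], "rot": [0, 0, 3.2], "grip": 0.65},
    {"slide": [0.03, 0.037, 0], "rot": [0, 0, 3.2], "grip": 0.65},
    {"slide": [0.03, 0.037, 0], "rot": [0, 0, 3.2], "grip": 0.65},
    {"slide": [0.03, 0.037, 0], "rot": [0, 0, 3.2], "grip": 0.65},
  ],
)

```text
time: 2.0
ee_pos: [0.4127, -0.3092, 0.2628]
eef_rot: [0.933, 0.359, 0.0, 0.0]
ft_force: [0.9, -0.3, 0.2]
width: 0.0568
grip_force: 0.0
```

Call:
arm_command(
  steps=[
    {"slide": [0.03, 0.037, 0], "rot": [0, 0, 3.2], "grip": 0.65},
    {"slide": [0.03, 0.037, 0], "rot": [0, 0, 3.2], "grip": 0.65},
    {"slide": [0.03, 0.037, 0], "rot": [0, 0, 3.2], "grip": 0.65},
    {"slide": [0.03, 0.037, 0], "rot": [0, 0, 3.2], "grip": 0.65},
    {"slide": [0.03, 0.037, 0], "rot": [0, 0, 3.2], "grip": 0.65},
    {"slide": [0.03, 0.037, 0], "rot": [0, 0, 3.2], "grip": 0.65},
    {"slide": [0.03, 0.035, 0], "rot": [0, 0, 3.2], "grip": 0.65},
    {"slide": [0.026, 0.03, -0.02], "rot": [0, 0, 3.2], "grip": 0.65},
  ],
)

```text
time: 3.0
ee_pos: [0.6496, -0.0219, 0.2438]
eef_rot: [0.83, 0.557, 0.001, 0.001]
ft_force: [-0.3, -0.4, -0.4]
width: 0.0561
grip_force: 0.0
```

```bash
python3 - <<'E'
from h import *
c=eyes.camera("wrist"); save(c,"w1.png",None,1.4)
s=sensors.read_state(); print(s["time"],s["ee_pos"],s["eef_rot"],s["width"],s["joint_positions"].round(2))
print(np.array(c["pose"]).round(3).tolist(),np.array(c["intrinsics"]).round(0).tolist(),c["k1"])
for t in ["oil","flywheel","dial_centre"]:
    print(t,[(np.round(d["bbox"]).tolist(),round(d["conf"],2)) for d in eyes.look_for(t,c)])
print(proj(c,[.648,-.018,.05]),proj(c,[.608,-.114,.05]))
E
```

```text
3.05 [ 0.64968691 -0.016791    0.23912723] [ 8.28053316e-01  5.60646303e-01  2.82803506e-04 -1.82980382e-03] 0.056640281597668894 [ 0.4   0.45 -0.62  1.34  0.25  1.44 -0.59]
[[0.926, -0.366, -0.094, 0.675], [-0.378, -0.895, -0.237, 0.044], [0.003, 0.255, -0.967, 0.406], [0.0, 0.0, 0.0, 1.0]] [[313.0, 0.0, 277.0], [0.0, 313.0, 210.0], [0.0, 0.0, 1.0]] -0.03720444605965445
oil [([260.0, 164.0, 293.0, 198.0], 0.64), ([314.0, 80.0, 363.0, 131.0], 0.63), ([289.0, 2.0, 338.0, 58.0], 0.59)]
flywheel [([227.0, 226.0, 319.0, 319.0], 0.95)]
dial_centre [([152.0, 86.0, 262.0, 214.0], 0.75), ([142.0, 86.0, 324.0, 314.0], 0.68)]
[274.09311436 187.77933871] [273.66706119 270.21144104]
```

View pics/w1.png

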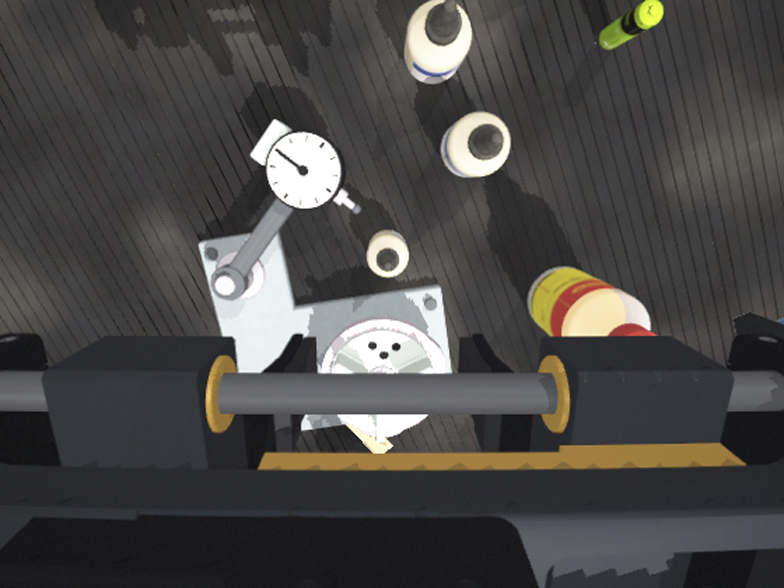

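The wrist view shows the target bottle at native (276,181), the dial at (217,121), and the flywheel partly hidden at (272,270). The arm was still settling, so I re-measure.

```bash
python3 - <<'E'
from h import *
c=eyes.camera("wrist"); s=sensors.read_state(); print(s["time"],s["ee_pos"],s["eef_rot"])
for d in eyes.look_for("oil",c): print(np.round(d["bbox"],1),at(c,(d["bbox"][0]+d["bbox"][2])/2,(d["bbox"][1]+d["bbox"][3])/2,.045))
im=np.array(c["pixels"]); g=im[160:205,255:300].min(2)
# dark cap: centroid of dark region inside bottle
b=im.min(2)>120; 
sub=b[155:205,250:305]; n,l,st,ce=cv2.connectedComponentsWithStats(sub.astype(np.uint8)); print(st,ce)
t=eyes.camera("top")
for d in eyes.look_for("oil",t): print(np.round(d["bbox"],1),at(t,(d["bbox"][0]+d["bbox"][2])/2,(d["bbox"][1]+d["bbox"][3])/2,.045))
E
```

```text
3.25 [ 0.64773647 -0.02405931  0.24258517] [ 8.31040446e-01  5.56211948e-01 -1.80423855e-04  1.16610418e-04]
[263.7 162.1 296.2 197.1] [ 0.65507227 -0.01319702  0.045     ]
[294.    0.5 342.1  56. ] [0.75187302 0.11947556 0.045     ]
[316.3  77.8 364.3 129.9] [0.74789068 0.03948845 0.045     ]
[[   0    0   55   50 2133]
 [  14    8   30   34  615]
 [  53   49    2    1    2]] [[26.54477262 24.69807782]
 [28.49268293 23.73333333]
 [53.5        49.        ]]
[310.8 181.7 346.8 240. ] [ 0.60785218 -0.14117367  0.045     ]
[381.9 221.2 428.4 255.6] [ 0.55536708 -0.28971091  0.045     ]
```

Call:
arm_command(
  steps=[
    {"slide": [0.003, 0.009, -0.04], "grip": 0.65},
    {"slide": [0, 0, -0.045], "grip": 0.65},
    {"slide": [0, 0, -0.045], "grip": 0.65},
    {"slide": [0, 0, -0.04], "grip": 0.65},
    {"slide": [0, 0, -0.03], "grip": 0.65},
    {"slide": [0, 0, -0.018], "grip": 0.65},
    {"slide": [0, 0, 0], "grip": 0.65},
    {"grip": 0.3, "slide": [0, 0, 0]},
  ],
  newtons=10,
)

```text
schema error: expected keys rot, slide, grip
```

Call:
arm_command(
  steps=[
    {"grip": 0.2},
    {"grip": 0.2},
    {"grip": 0.2},
    {"grip": 0.2},
    {"grip": 0.2},
    {"slide": [0, 0, 0.01], "grip": 0.2},
    {"slide": [0, 0, 0.02], "grip": 0.2},
    {"slide": [0, 0, 0.03], "grip": 0.2},
  ],
  newtons=10,
)

```text
schema error: expected keys rot, slide, grip
```

All three keys are needed in every row.

Call:
arm_command(
  steps=[
    {"rot": [0, 0, 0], "slide": [0.003, 0.009, -0.04], "grip": 0.65},
    {"rot": [0, 0, 0], "slide": [0, 0, -0.045], "grip": 0.65},
    {"rot": [0, 0, 0], "slide": [0, 0, -0.045], "grip": 0.65},
    {"rot": [0, 0, 0], "slide": [0, 0, -0.04], "grip": 0.65},
    {"rot": [0, 0, 0], "slide": [0, 0, -0.03], "grip": 0.65},
    {"rot": [0, 0, 0], "slide": [0, 0, -0.018], "grip": 0.65},
    {"rot": [0, 0, 0], "slide": [0, 0, 0], "grip": 0.65},
    {"rot": [0, 0, 0], "grip": 0.3, "slide": [0, 0, 0]},
  ],
  newtons=10,
)

```text
time: 4.4
ee_pos: [0.6518, -0.0146, 0.0262]
eef_rot: [0.831, 0.556, 0.001, 0.001]
ft_force: [0.4, 0.9, 0.5]
width: 0.0518
grip_force: 0.0
```

Call:
arm_command(
  steps=[
    {"rot": [0, 0, 0], "slide": [0, 0, 0], "grip": 0.2},
    {"rot": [0, 0, 0], "slide": [0, 0, 0], "grip": 0.2},
    {"rot": [0, 0, 0], "slide": [0, 0, 0], "grip": 0.2},
    {"rot": [0, 0, 0], "slide": [0, 0, 0], "grip": 0.2},
    {"rot": [0, 0, 0], "slide": [0, 0, 0], "grip": 0.2},
    {"rot": [0, 0, 0], "slide": [0, 0, 0.01], "grip": 0.2},
    {"rot": [0, 0, 0], "slide": [0, 0, 0.02], "grip": 0.2},
    {"rot": [0, 0, 0], "slide": [0, 0, 0.03], "grip": 0.2},
  ],
  newtons=10,
)

```text
time: 5.4
ee_pos: [0.6504, -0.0144, 0.0857]
eef_rot: [0.831, 0.557, -0.0, -0.0]
ft_force: [1.1, -0.6, -0.7]
width: 0.0359
grip_force: 10.0
```

Call:
arm_command(
  steps=[
    {"rot": [0, 0, 0], "slide": [0, 0, 0.04], "grip": 0.2},
    {"rot": [0, 0, 0], "slide": [-0.015, 0.015, 0.02], "grip": 0.2},
    {"rot": [0, 0, 0], "slide": [-0.03, 0.03, 0], "grip": 0.2},
    {"rot": [0, 0, 0], "slide": [-0.035, 0.035, 0], "grip": 0.2},
    {"rot": [0, 0, 0], "slide": [-0.035, 0.035, 0], "grip": 0.2},
    {"rot": [0, 0, 0], "slide": [-0.035, 0.035, 0], "grip": 0.2},
    {"rot": [0, 0, 0], "slide": [-0.025, 0.025, 0], "grip": 0.2},
    {"rot": [0, 0, 0], "slide": [-0.015, 0.01, -0.01], "grip": 0.2},
  ],
)

```text
time: 6.4
ee_pos: [0.4603, 0.1722, 0.1359]
eef_rot: [0.83, 0.558, 0.001, 0.001]
ft_force: [-0.3, 0.4, -0.6]
width: 0.0354
grip_force: 10.0
```

Call:
arm_command(
  steps=[
    {"rot": [0, 0, 0], "slide": [0, 0, -0.035], "grip": 0.2},
    {"rot": [0, 0, 0], "slide": [0, 0, -0.035], "grip": 0.2},
    {"rot": [0, 0, 0], "slide": [0, 0, -0.025], "grip": 0.2},
    {"rot": [0, 0, 0], "slide": [0, 0, -0.009], "grip": 0.2},
    {"rot": [0, 0, 0], "slide": [0, 0, -0.005], "grip": 0.2},
    {"rot": [0, 0, 0], "slide": [0, 0, -0.0005], "grip": 0.2},
    {"rot": [0, 0, 0], "slide": [0, 0, 0], "grip": 0.2},
    {"rot": [0, 0, 0], "slide": [0, 0, 0], "grip": 0.2},
  ],
)

```text
time: 7.4
ee_pos: [0.4611, 0.1705, 0.0255]
eef_rot: [0.831, 0.557, 0.0, 0.0]
ft_force: [0.3, 0.0, 0.0]
width: 0.0353
grip_force: 10.0
```

Call:
arm_command(
  steps=[
    {"rot": [0, 0, 0], "slide": [0, 0, 0], "grip": 0.5},
    {"rot": [0, 0, 0], "slide": [0, 0, 0], "grip": 0.7},
    {"rot": [0, 0, 0], "slide": [0, 0, 0], "grip": 0.7},
    {"rot": [0, 0, 0], "slide": [0, 0, 0.02], "grip": 0.7},
    {"rot": [0, 0, 0], "slide": [0, 0, 0.04], "grip": 0.7},
    {"rot": [0, 0, 0], "slide": [0, 0, 0.05], "grip": 0.7},
    {"rot": [0, 0, 0], "slide": [0, 0, 0.05], "grip": 0.4},
    {"rot": [0, 0, 0], "slide": [0.02, -0.02, 0.02], "grip": 0},
  ],
)

```text
time: 8.4
ee_pos: [0.4812, 0.1524, 0.2085]
eef_rot: [0.83, 0.558, 0.002, 0.001]
ft_force: [0.2, -0.5, 0.0]
width: 0.0483
grip_force: 0.0
```

```bash
python3 - <<'E'
from h import *
c=eyes.camera("wrist"); save(c,"w2.png",None,1.4)
s=sensors.read_state(); print(s["time"],s["ee_pos"],s["eef_rot"],s["joint_positions"].round(2))
for t in ["oil","flywheel","dial_centre","push_lug"]:
    print(t,[(np.round(d["bbox"]).tolist(),round(d["conf"],2)) for d in eyes.look_for(t,c)])
t=eyes.camera("scene"); print([(np.round(d["bbox"]).tolist(),round(d["conf"],2)) for d in eyes.look_for("oil",t)],proj(t,[.461,.17,.042]),proj(t,[.461,.17,0]),proj(t,[.461,.17,0.084]))
E
```

```text
8.45 [0.48481997 0.14785645 0.2094735 ] [0.83149387 0.55552425 0.00259166 0.00200839] [ 0.33  0.14 -0.77  1.76  0.1   1.28 -0.86]
oil [([496.0, 174.0, 560.0, 223.0], 0.95), ([481.0, 101.0, 560.0, 149.0], 0.9)]
flywheel [([313.0, 182.0, 458.0, 324.0], 0.24)]
dial_centre [([369.0, 181.0, 463.0, 268.0], 0.87)]
push_lug [([380.0, 182.0, 453.0, 240.0], 0.57)]
[([188.0, 317.0, 215.0, 364.0], 0.7), ([164.0, 194.0, 170.0, 206.0], 0.45)] [200.06375109 336.62370529] [202.28534972 352.5049149 ] [197.66144327 319.52716841]
```

The bottle stands where I placed it: scene box (188–215, 317–364), centred within about 4 px of the prediction. Next I go to the lug.

Call:
arm_command(
  steps=[
    {"rot": [0, 0, 6.6], "slide": [0.02, 0, 0], "grip": 0},
    {"rot": [0, 0, 6.6], "slide": [0.03, 0, 0], "grip": 0},
    {"rot": [0, 0, 6.6], "slide": [0.03, -0.01, -0.015], "grip": 0},
    {"rot": [0, 0, 6.6], "slide": [0.015, -0.006, -0.03], "grip": 0},
    {"rot": [0, 0, 6.6], "slide": [0.0085, -0.005, -0.035], "grip": 0},
    {"rot": [0, 0, 6.6], "slide": [0, 0, -0.035], "grip": 0},
    {"rot": [0, 0, 6.6], "slide": [0, 0, -0.034], "grip": 0},
    {"rot": [0, 0, 6.8], "slide": [0, 0, -0.02], "grip": 0},
  ],
)

```text
time: 9.75
ee_pos: [0.5826, 0.13, 0.0336]
eef_rot: [0.493, 0.87, -0.001, -0.001]
ft_force: [0.3, -0.3, 0.3]
width: 0.0002
grip_force: 0.0
```

```bash
cat >> h.py <<'E'
P=np.array([.5195,.013]); YAW=np.radians(-12.6)
def lug(q):
    a=YAW+q; R=np.array([[np.cos(a),-np.sin(a)],[np.sin(a),np.cos(a)]])
    return P+R@[.115,.041],R@[0,1]
E
python3 - <<'E'
from h import *
s=sensors.read_state(); print(s["time"],s["ee_pos"],s["eef_rot"],s["ft_force"],s["joint_positions"].round(2))
for q in np.radians([43.4,38,32,26,20,14,8,2,0]):
    f,n=lug(q); print(round(np.degrees(q),1),(f+n*.0095).round(4))
c=eyes.camera("wrist"); save(c,"w2.png",None,1.4)
E
```

```text
9.75 [0.58264566 0.12999506 0.0335733 ] [ 4.92980485e-01  8.70038993e-01 -7.22012242e-04 -1.36766633e-03] [ 0.26320587 -0.30646008  0.33131255] [ 0.32  0.58 -0.79  1.69  0.46  1.06 -0.08]
43.4 [0.5924 0.1153]
38.0 [0.6017 0.1079]
32.0 [0.6112 0.0988]
26.0 [0.6197 0.0888]
20.0 [0.627  0.0779]
14.0 [0.6332 0.0663]
8.0 [0.6382 0.0541]
2.0 [0.6418 0.0415]
0.0 [0.6427 0.0372]
```

View pics/w2.png

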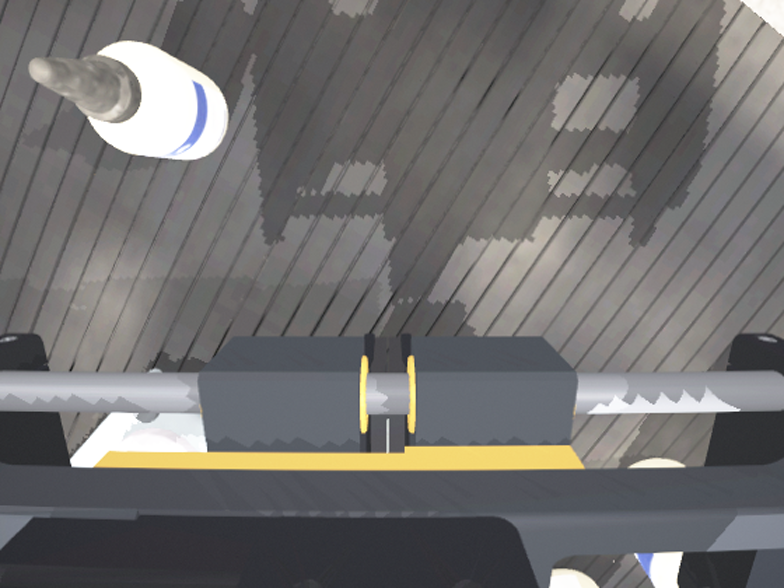

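The wrist camera now faces away from the lug and only shows look-alike bottles. I'll push with a corner of the fingers without rotating, slightly higher, so the gripper body stays clear of the bottle at (0.75, 0.04).

Call:
arm_command(
  steps=[
    {"rot": [0, 0, 0], "slide": [0.0105, -0.003, 0.01], "grip": 0},
    {"rot": [0, 0, 0], "slide": [0.0105, -0.003, 0], "grip": 0},
    {"rot": [0, 0, 0], "slide": [0.0085, -0.008, 0], "grip": 0},
    {"rot": [0, 0, 0], "slide": [0.0085, -0.0095, 0], "grip": 0},
    {"rot": [0, 0, 0], "slide": [0.0075, -0.01, 0], "grip": 0},
    {"rot": [0, 0, 0], "slide": [0.006, -0.011, 0], "grip": 0},
    {"rot": [0, 0, 0], "slide": [0.0055, -0.0115, 0], "grip": 0},
    {"rot": [0, 0, 0], "slide": [0, 0, 0], "grip": 0},
  ],
)

```text
time: 10.8
ee_pos: [0.6417, 0.0712, 0.0457]
eef_rot: [0.496, 0.868, -0.001, 0.0]
ft_force: [-0.6, 0.2, -0.1]
width: 0.0003
grip_force: 0.0
```

Call:
arm_command(
  steps=[
    {"rot": [0, 0, 0], "slide": [0.004, -0.012, 0], "grip": 0},
    {"rot": [0, 0, 0], "slide": [0.003, -0.008, 0], "grip": 0},
    {"rot": [0, 0, 0], "slide": [0, -0.004, 0], "grip": 0},
    {"rot": [0, 0, 0], "slide": [0, -0.003, 0], "grip": 0},
    {"rot": [0, 0, 0], "slide": [0, -0.002, 0], "grip": 0},
    {"rot": [0, 0, 0], "slide": [0, 0, 0], "grip": 0},
    {"rot": [0, 0, 0], "slide": [0, 0, 0], "grip": 0},
    {"rot": [0, 0, 0], "slide": [0, 0, 0], "grip": 0},
  ],
)

```text
time: 11.8
ee_pos: [0.6484, 0.0445, 0.0462]
eef_rot: [0.495, 0.869, 0.0, 0.0]
ft_force: [1.5, 1.9, -0.3]
width: 0.0006
grip_force: 0.9
```

Call:
arm_command(
  steps=[
    {"rot": [0, 0, 0], "slide": [-0.001, -0.003, 0], "grip": 0},
    {"rot": [0, 0, 0], "slide": [-0.001, -0.003, 0], "grip": 0},
    {"rot": [0, 0, 0], "slide": [-0.001, -0.003, 0], "grip": 0},
    {"rot": [0, 0, 0], "slide": [0, 0, 0], "grip": 0},
    {"rot": [0, 0, 0], "slide": [0, 0, 0], "grip": 0},
    {"rot": [0, 0, 0], "slide": [0, 0, 0], "grip": 0},
    {"rot": [0, 0, 0], "slide": [0, 0, 0], "grip": 0},
    {"rot": [0, 0, 0], "slide": [0, 0, 0], "grip": 0},
  ],
)

```text
time: 12.8
ee_pos: [0.647, 0.0404, 0.0467]
eef_rot: [0.494, 0.87, 0.004, 0.0]
ft_force: [12.5, 16.1, -7.5]
width: 0.0004
grip_force: 8.7
```

```bash
python3 - <<'E'
from h import *
s=sensors.read_state(); print(s["time"],s["ee_pos"],s["ft_force"])
E
```

```text
12.8 [0.6469843  0.04039516 0.04674891] [12.50371642 16.07334304 -7.49242056]
```

Force is now 20 N with the hand held off its target, so the indicator is against its stop. I back off, rotate the tool, and check the tall containers.

Call:
arm_command(
  steps=[
    {"rot": [0, 0, 0], "slide": [0.005, 0.015, 0], "grip": 0},
    {"rot": [0, 0, 0], "slide": [0.002, 0.015, 0.01], "grip": 0},
    {"rot": [0, 0, 0], "slide": [0, 0.01, 0.04], "grip": 0},
    {"rot": [0, 0, -6], "slide": [0, 0, 0.05], "grip": 0},
    {"rot": [0, 0, -9], "slide": [-0.01, -0.03, 0.05], "grip": 0},
    {"rot": [0, 0, -9], "slide": [-0.015, -0.045, 0.02], "grip": 0},
    {"rot": [0, 0, -9], "slide": [-0.015, -0.05, 0], "grip": 0},
    {"rot": [0, 0, -10], "slide": [-0.01, -0.05, 0], "grip": 0},
  ],
)

```text
time: 13.8
ee_pos: [0.6015, -0.1007, 0.2172]
eef_rot: [0.781, 0.625, -0.0, 0.001]
ft_force: [0.5, 0.1, -0.4]
width: 0.0003
grip_force: 0.0
```

```bash
python3 - <<'E'
from h import *
s=sensors.read_state(); print(s["time"],s["ee_pos"],s["eef_rot"],s["ft_force"],s["joint_positions"].round(2))
c=eyes.camera("scene"); t=eyes.camera("top")
def center(o1,d1,o2,d2):
    A=np.stack([d1,-d2],1); x=np.linalg.lstsq(A,o2-o1,rcond=None)[0]; return (o1+d1*x[0]+o2+d2*x[1])/2
for n in ["fuel_centre","can_centre","cellbox_centre","oil"]:
    r=[]
    for cc in (c,t):
        D=eyes.look_for(n,cc); print(n,[(np.round(d["bbox"]).tolist(),round(d["conf"],2)) for d in D[:3]])
        if D: b=D[0]["bbox"]; r.append(ray(cc,(b[0]+b[2])/2,(b[1]+b[3])/2))
    if len(r)==2: print("  ",center(*r[0],*r[1]).round(3))
E
```

```text
13.8 [ 0.6014632  -0.10067461  0.2172405 ] [ 7.80782502e-01  6.24802684e-01 -1.45356312e-04  5.19014783e-04] [ 0.4903948   0.05286772 -0.35456909] [ 0.6   0.37 -0.66  1.48  0.23  1.36 -0.29]
fuel_centre [([259.0, 113.0, 286.0, 194.0], 0.62), ([237.0, 215.0, 286.0, 283.0], 0.58)]
fuel_centre [([302.0, 97.0, 343.0, 125.0], 0.63)]
   [ 0.791 -0.128  0.095]
can_centre [([378.0, 153.0, 420.0, 235.0], 0.61), ([236.0, 216.0, 287.0, 284.0], 0.6)]
can_centre [([396.0, 222.0, 430.0, 258.0], 0.78)]
   [ 0.554 -0.293  0.087]
cellbox_centre [([324.0, 159.0, 362.0, 196.0], 0.97), ([238.0, 192.0, 368.0, 309.0], 0.29)]
cellbox_centre [([394.0, 137.0, 413.0, 169.0], 0.94)]
   [ 0.732 -0.293  0.013]
oil [([200.0, 177.0, 224.0, 226.0], 0.75), ([190.0, 318.0, 214.0, 361.0], 0.71), ([158.0, 189.0, 188.0, 240.0], 0.66)]
oil [([184.0, 124.0, 212.0, 156.0], 0.89), ([160.0, 276.0, 180.0, 297.0], 0.78), ([225.0, 124.0, 254.0, 157.0], 0.67)]
   [0.714 0.078 0.102]
```

Call:
arm_command(
  steps=[
    {"rot": [0, 0, 0], "slide": [-0.003, -0.025, -0.01], "grip": 0},
    {"rot": [0, 0, 0], "slide": [-0.003, -0.03, -0.03], "grip": 0},
    {"rot": [0, 0, 0], "slide": [-0.002, -0.026, -0.04], "grip": 0},
    {"rot": [0, 0, 0], "slide": [0, 0, -0.027], "grip": 0},
    {"rot": [0, 0, 0], "slide": [0, 0, 0], "grip": 0},
    {"rot": [0, 0, 0], "slide": [0, 0, 0], "grip": 0},
    {"rot": [0, 0, 0], "slide": [0, 0, 0], "grip": 0},
    {"rot": [0, 0, 0], "slide": [0, 0, 0], "grip": 0},
  ],
)

```text
time: 15.3
ee_pos: [0.5949, -0.1803, 0.1101]
eef_rot: [0.779, 0.627, 0.0, 0.001]
ft_force: [-0.4, 0.4, -0.1]
width: 0.0004
grip_force: 0.0
```

```bash
python3 - <<'E'
from h import *
c=eyes.camera("wrist"); save(c,"w3.png",None,1.4); import pickle; pickle.dump({k:np.array(v) for k,v in c.items()},open("w3.pkl","wb"))
s=sensors.read_state(); print(s["time"],s["ee_pos"],s["eef_rot"]); print(np.array(c["pose"]).round(3).tolist(), proj(c,[.608,-.114,.052]))
E
```

```text
15.35 [ 0.59471809 -0.18038959  0.10986074] [7.79076463e-01 6.26928631e-01 3.06579196e-04 5.11720520e-04]
[[0.977, -0.206, -0.053, 0.609], [-0.213, -0.944, -0.251, -0.111], [0.002, 0.257, -0.966, 0.272], [0.0, 0.0, 0.0, 1.0]] [275.15880546 132.02667057]
```

View pics/w3.png

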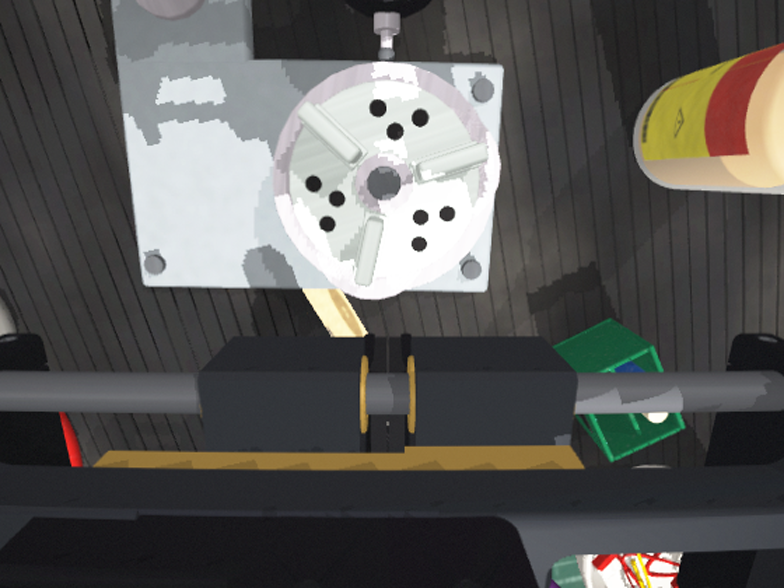

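The wrist view shows the whole flywheel centred at native (274,131), with the plunger touching the rim at (276,37), so the indicator is in. The rim seems to bulge at the right (356,120) and bottom (268,212). I'll unwrap it.

```bash
python3 - <<'E'
from h import *
import pickle; c=pickle.load(open("w3.pkl","rb")); c["k1"]=float(c["k1"])
im=c["pixels"][:,:,::-1]
# axis: nut top at z=.065, px (274.3,130.7)
A=at(c,274.3,130.7,.065)[:2]; print("axis",A)
th=np.radians(np.arange(0,360,0.5)); r=np.arange(.040,.066,.00025)
mp=np.array([[proj(c,[A[0]+rr*np.cos(t),A[1]+rr*np.sin(t),.052]) for t in th] for rr in r]).astype(np.float32)
pol=cv2.remap(im,mp[...,0],mp[...,1],cv2.INTER_CUBIC)
o=cv2.resize(pol,(720,416),interpolation=cv2.INTER_NEAREST)
for k in range(0,720,60): cv2.putText(o,str(k//2),(k,412),0,.4,(0,255,0)); cv2.line(o,(k,0),(k,416),(0,255,0),1)
y=int((.055-.040)/.00025*4); cv2.line(o,(0,y),(720,y),(0,0,255),1)
cv2.imwrite("pics/pol.png",o); cv2.imwrite("pics/polraw.png",pol)
E
```

```text
axis [ 0.60771243 -0.11288445]
```

View pics/pol.png

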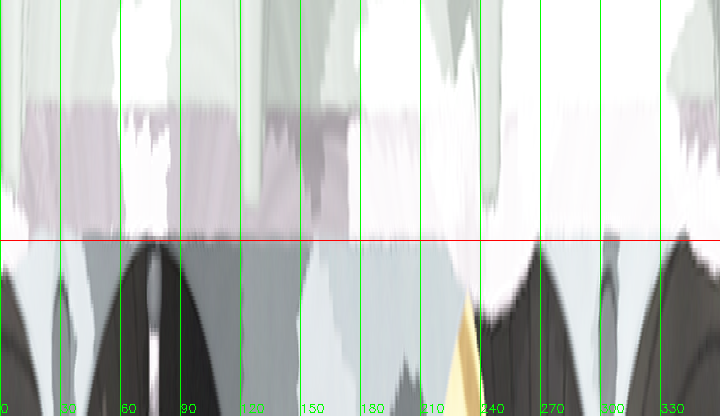

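Unwrapped, the rim shows two bulges: a lesser one of about 2 mm near world 357°, and a large one of about 4–5 mm near 245°. Vanes lie near 4°, 124° and 244°. The plunger is at world 77.4°, so turning anticlockwise brings the lesser spot under it at about +80° and the highest at about +192°. I'll push the 124° vane round the −x side, away from the fuel bottle.

Call:
arm_command(
  steps=[
    {"rot": [0, 0, 0], "slide": [0.01, 0.033, 0], "grip": 0},
    {"rot": [0, 0, 0], "slide": [0.01, 0.033, 0], "grip": 0},
    {"rot": [0, 0, 0], "slide": [0.011, 0.033, 0], "grip": 0},
    {"rot": [0, 0, 0], "slide": [0, 0, -0.01], "grip": 0},
    {"rot": [0, 0, 0], "slide": [0, 0, -0.02], "grip": 0},
    {"rot": [0, 0, 0], "slide": [0, 0, -0.018], "grip": 0},
    {"rot": [0, 0, 0], "slide": [0, 0, 0], "grip": 0},
    {"rot": [0, 0, 0], "slide": [0, 0, 0], "grip": 0},
  ],
)

```text
time: 16.35
ee_pos: [0.6254, -0.0819, 0.0612]
eef_rot: [0.779, 0.627, 0.0, 0.0]
ft_force: [-0.0, -0.6, 0.8]
width: 0.0005
grip_force: 0.0
```

```bash
cat >> h.py <<'E'
AX=np.array([.6077,-.1129])
U=np.array([np.cos(YAW),np.sin(YAW)]);W=np.array([-U[1],U[0]])
DC=AX+.107*W
def dialview(name=None,half=.034,N=300):
    c=eyes.camera("wrist"); g=np.linspace(-half,half,N)
    mp=np.array([[proj(c,[*(DC+x*U-y*W),.065]) for x in g] for y in g]).astype(np.float32)
    o=cv2.remap(np.array(c["pixels"])[:,:,::-1].copy(),mp[...,0],mp[...,1],cv2.INTER_CUBIC)
    if name: cv2.imwrite("pics/"+name,o)
    return c,o
E
python3 - <<'E'
from h import *
s=sensors.read_state(); print(s["time"],s["ee_pos"],s["ft_force"])
c,o=dialview("d0.png")
save(c,"w4.png",None,1)
a=cv2.imread("pics/w4.png"); a=np.hstack([cv2.resize(a,(400,300)),o]); cv2.imwrite("pics/d0w.png",a)
p=[AX+.036*np.array([np.cos(t),np.sin(t)]) for t in np.radians(np.arange(60,300,10))]
for f,d in zip(range(60,290,10),np.diff(p,axis=0)): print(f,(d*1000).round(1))
E
```

```text
16.35 [ 0.62537736 -0.08189316  0.06118865] [-0.04347491 -0.62885338  0.7928018 ]
60 [-5.7  2.7]
70 [-6.1  1.6]
80 [-6.3  0.5]
90 [-6.3 -0.5]
100 [-6.1 -1.6]
110 [-5.7 -2.7]
120 [-5.1 -3.6]
130 [-4.4 -4.4]
140 [-3.6 -5.1]
150 [-2.7 -5.7]
160 [-1.6 -6.1]
170 [-0.5 -6.3]
180 [ 0.5 -6.3]
190 [ 1.6 -6.1]
200 [ 2.7 -5.7]
210 [ 3.6 -5.1]
220 [ 4.4 -4.4]
230 [ 5.1 -3.6]
240 [ 5.7 -2.7]
250 [ 6.1 -1.6]
260 [ 6.3 -0.5]
270 [6.3 0.5]
280 [6.1 1.6]
```

View pics/d0w.png

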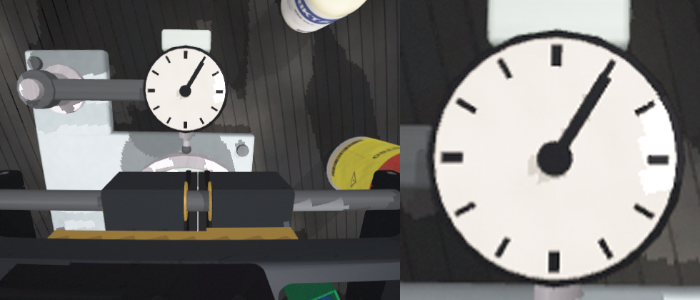

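The dial view is clear. The pointer is at about 0.56 rad clockwise from the lug side, which matches the round-rim value. Now I turn.

Call:
arm_command(
  steps=[
    {"rot": [0, 0, 0], "slide": [-0.0057, 0.0027, 0], "grip": 0},
    {"rot": [0, 0, 0], "slide": [-0.0061, 0.0016, 0], "grip": 0},
    {"rot": [0, 0, 0], "slide": [-0.0063, 0.0005, 0], "grip": 0},
    {"rot": [0, 0, 0], "slide": [-0.0063, -0.0005, 0], "grip": 0},
    {"rot": [0, 0, 0], "slide": [-0.0061, -0.0016, 0], "grip": 0},
    {"rot": [0, 0, 0], "slide": [-0.0057, -0.0027, 0], "grip": 0},
    {"rot": [0, 0, 0], "slide": [-0.0051, -0.0036, 0], "grip": 0},
    {"rot": [0, 0, 0], "slide": [-0.0044, -0.0044, 0], "grip": 0},
  ],
)

```text
time: 17.4
ee_pos: [0.5792, -0.0895, 0.061]
eef_rot: [0.779, 0.627, 0.0, -0.0]
ft_force: [2.8, 2.2, -0.2]
width: 0.0006
grip_force: 1.4
```

```bash
cat >> h.py <<'E'
def reading(tag=None):
    c,o=dialview(tag); g=cv2.cvtColor(o,cv2.COLOR_BGR2GRAY)
    m=cv2.HoughCircles(cv2.medianBlur(g,5),cv2.HOUGH_GRADIENT,1,200,param1=100,param2=20,minRadius=110,maxRadius=135)
    cx,cy=m[0,0,:2] if m is not None else (155,158)
    yy,xx=np.mgrid[:300,:300]; r=np.hypot(xx-cx,yy-cy)
    k=(g<90)&(r>22)&(r<80); a=np.arctan2((xx-cx)[k].mean(),-(yy-cy)[k].mean())
    s=sensors.read_state()
    print("t",s["time"],"ee",s["ee_pos"].round(4),"F",s["ft_force"].round(1),"dial",round(float(a),3),"n",k.sum(),"c",cx,cy)
E
cat > r.py <<'E'
from h import *
import sys
reading(sys.argv[1] if len(sys.argv)>1 else None)
E
python3 r.py d1.png
```

```text
t 17.45 ee [ 0.5786 -0.0905  0.0609] F [-0.2  0.6  1.5] dial 0.585 n 649 c 153.5 158.5
```

Call:
arm_command(
  steps=[
    {"rot": [0, 0, 0], "slide": [-0.0018, -0.0026, 0], "grip": 0},
    {"rot": [0, 0, 0], "slide": [-0.0018, -0.0025, 0], "grip": 0},
    {"rot": [0, 0, 0], "slide": [-0.0014, -0.0028, 0], "grip": 0},
    {"rot": [0, 0, 0], "slide": [-0.0013, -0.0029, 0], "grip": 0},
    {"rot": [0, 0, 0], "slide": [-0.0008, -0.003, 0], "grip": 0},
    {"rot": [0, 0, 0], "slide": [0, 0, 0], "grip": 0},
    {"rot": [0, 0, 0], "slide": [0, 0, 0], "grip": 0},
    {"rot": [0, 0, 0], "slide": [0, 0, 0], "grip": 0},
  ],
)

```text
time: 18.45
ee_pos: [0.5723, -0.1033, 0.0609]
eef_rot: [0.779, 0.627, -0.0, -0.0]
ft_force: [-0.1, 2.8, 0.5]
width: 0.0003
grip_force: 1.3
```

```bash
python3 r.py
```

```text
t 18.5 ee [ 0.5723 -0.1033  0.061 ] F [0.3 2.3 0.6] dial 1.114 n 638 c 153.5 156.5
```

Call:
arm_command(
  steps=[
    {"rot": [0, 0, 0], "slide": [-0.0008, -0.0031, 0], "grip": 0},
    {"rot": [0, 0, 0], "slide": [-0.0005, -0.0063, 0], "grip": 0},
    {"rot": [0, 0, 0], "slide": [0, 0, 0], "grip": 0},
    {"rot": [0, 0, 0], "slide": [0, 0, 0], "grip": 0},
    {"rot": [0, 0, 0], "slide": [0, 0, 0], "grip": 0},
    {"rot": [0, 0, 0], "slide": [0, 0, 0], "grip": 0},
    {"rot": [0, 0, 0], "slide": [0, 0, 0], "grip": 0},
    {"rot": [0, 0, 0], "slide": [0, 0, 0], "grip": 0},
  ],
)

```text
time: 19.5
ee_pos: [0.5712, -0.1127, 0.0611]
eef_rot: [0.779, 0.627, 0.0, 0.0]
ft_force: [0.6, 0.3, -0.5]
width: 0.0006
grip_force: 0.0
```

```bash
python3 r.py
```

```text
t 19.55 ee [ 0.5712 -0.1127  0.0611] F [ 1.2 -0.3 -0.4] dial 0.351 n 1585 c 153.5 158.5
```

```bash
cat >> h.py <<'E'
def reading(tag=None):
    c,o=dialview(tag); g=cv2.cvtColor(o,cv2.COLOR_BGR2GRAY); cx,cy=153.5,157.5
    p=cv2.warpPolar(g,(100,360),(cx,cy),100,cv2.WARP_POLAR_LINEAR)[:,25:80]  # rows: deg clockwise from right
    f=(p<90).mean(1); f=np.roll(f,90)  # clockwise from up
    i=np.where(f>.5)[0]; s=sensors.read_state()
    print("t",s["time"],"ee",s["ee_pos"].round(4),"F",s["ft_force"].round(1),"dark deg",i.tolist(),"rad",np.radians(i.mean()).round(3) if len(i) else None)
E
python3 r.py d2.png
```

```text
t 19.6 ee [ 0.5712 -0.1127  0.0611] F [ 0.1 -0.2  0.1] dark deg [61, 62, 63, 64, 65, 66, 67, 68, 69, 70, 71, 72, 73] rad 1.169
```

Call:
arm_command(
  steps=[
    {"rot": [0, 0, 0], "slide": [0, -0.0042, 0], "grip": 0},
    {"rot": [0, 0, 0], "slide": [0, 0, 0], "grip": 0},
    {"rot": [0, 0, 0], "slide": [0, 0, 0], "grip": 0},
    {"rot": [0, 0, 0], "slide": [0, 0, 0], "grip": 0},
    {"rot": [0, 0, 0], "slide": [0, 0, 0], "grip": 0},
    {"rot": [0, 0, 0], "slide": [0, 0, 0], "grip": 0},
    {"rot": [0, 0, 0], "slide": [0, 0, 0], "grip": 0},
    {"rot": [0, 0, 0], "slide": [0, 0, 0], "grip": 0},
  ],
)

```text
time: 20.6
ee_pos: [0.5712, -0.1168, 0.0611]
eef_rot: [0.779, 0.627, 0.0, -0.0]
ft_force: [1.4, 2.3, 0.3]
width: 0.0005
grip_force: 1.2
```

```bash
python3 r.py
```

```text
t 20.65 ee [ 0.5712 -0.1168  0.0611] F [ 0.7  3.3 -0.2] dark deg [0, 1, 2, 3, 4, 5, 6, 7, 8, 9, 10, 11, 12, 13, 14, 15, 16, 17, 18, 19, 20, 21, 22, 23, 24, 25, 49, 50, 51, 52, 53, 54, 55, 56, 57, 58, 59, 60, 333, 334, 335, 336, 337, 338, 339, 340, 341, 342, 343, 344, 345, 346, 347, 348, 349, 350, 351, 352, 353, 354, 355, 356, 357, 358, 359] rad 2.771
```

Call:
arm_command(
  steps=[
    {"rot": [0, 0, 0], "slide": [0.001, -0.0082, 0], "grip": 0},
    {"rot": [0, 0, 0], "slide": [0.0027, -0.0057, 0], "grip": 0},
    {"rot": [0, 0, 0], "slide": [0.0036, -0.0051, 0], "grip": 0},
    {"rot": [0, 0, 0], "slide": [0.0044, -0.0044, 0], "grip": 0},
    {"rot": [0, 0, 0], "slide": [0.0051, -0.0036, 0], "grip": 0},
    {"rot": [0, 0, 0], "slide": [0.0057, -0.0027, 0], "grip": 0},
    {"rot": [0, 0, 0], "slide": [0.0061, -0.0016, 0], "grip": 0},
    {"rot": [0, 0, 0], "slide": [0, 0, 0], "grip": 0},
  ],
)

```text
time: 21.65
ee_pos: [0.6, -0.1489, 0.0608]
eef_rot: [0.779, 0.627, -0.0, 0.0]
ft_force: [-1.7, -0.2, -0.2]
width: 0.0005
grip_force: 0.5
```

```bash
python3 r.py
```

```text
t 21.7 ee [ 0.6    -0.1489  0.0609] F [-0.5 -0.2 -1. ] dark deg [0, 1, 2, 3, 4, 5, 6, 7, 8, 9, 10, 11, 12, 13, 14, 15, 16, 17, 18, 19, 20, 21, 22, 23, 24, 25, 26, 27, 28, 29, 30, 31, 32, 33, 34, 35, 36, 37, 38, 39, 40, 41, 42, 43, 44, 45, 46, 47, 48, 49, 50, 51, 52, 53, 54, 55, 56, 57, 58, 59, 60, 61, 62, 63, 64, 65, 66, 67, 68, 69, 70, 71, 72, 73, 74, 75, 76, 77, 78, 79, 80, 81, 82, 83, 84, 85, 86, 87, 88, 89, 90, 91, 92, 93, 94, 95, 96, 97, 98, 99, 100, 101, 102, 103, 104, 105, 106, 107, 108, 109, 110, 111, 112, 113, 114, 115, 116, 117, 118, 119, 120, 121, 122, 123, 124, 125, 126, 127, 128, 129, 130, 131, 132, 133, 134, 135, 136, 137, 138, 139, 140, 141, 142, 143, 144, 145, 146, 147, 148, 149, 150, 151, 152, 153, 154, 155, 156, 157, 158, 159, 160, 161, 162, 163, 164, 165, 166, 167, 168, 169, 170, 171, 172, 173, 174, 175, 176, 177, 178, 179, 180, 181, 182, 183, 184, 185, 186, 187, 188, 189, 190, 191, 192, 193, 194, 195, 196, 197, 198, 199, 200, 201, 202, 203, 204, 205, 206, 207, 208, 209, 210, 211, 212, 213, 214, 215, 216, 217, 218, 219, 220, 221, 222, 223, 224, 225, 226, 227, 228, 229, 230, 231, 232, 233, 234, 235, 236, 237, 238, 239, 240, 241, 242, 243, 244, 245, 246, 247, 248, 249, 250, 251, 252, 253, 254, 255, 256, 257, 258, 259, 260, 261, 262, 263, 264, 265, 266, 267, 268, 269, 270, 271, 272, 273, 274, 275, 276, 277, 278, 279, 280, 281, 282, 283, 284, 285, 286, 287, 288, 289, 290, 291, 292, 293, 294, 295, 296, 297, 298, 299, 300, 301, 302, 303, 304, 305, 306, 307, 308, 309, 310, 311, 312, 313, 314, 315, 316, 317, 318, 319, 320, 321, 322, 323, 324, 325, 326, 327, 328, 329, 330, 331, 332, 333, 334, 335, 336, 337, 338, 339, 340, 341, 342, 343, 344, 345, 346, 347, 348, 349, 350, 351, 352, 353, 354, 355, 356, 357, 358, 359] rad 3.133
```

The dial has left the wrist view on this side. The lesser spot read about 1.17. I lift off and measure how far the wheel has turned from the hub holes.

Call:
arm_command(
  steps=[
    {"rot": [0, 0, 0], "slide": [-0.001, 0, 0], "grip": 0},
    {"rot": [0, 0, 0], "slide": [0, 0, 0.02], "grip": 0},
    {"rot": [0, 0, 0], "slide": [-0.002, -0.011, 0.02], "grip": 0},
    {"rot": [0, 0, 0], "slide": [-0.002, -0.02, 0.01], "grip": 0},
    {"rot": [0, 0, 0], "slide": [0, 0, 0], "grip": 0},
    {"rot": [0, 0, 0], "slide": [0, 0, 0], "grip": 0},
    {"rot": [0, 0, 0], "slide": [0, 0, 0], "grip": 0},
    {"rot": [0, 0, 0], "slide": [0, 0, 0], "grip": 0},
  ],
)

```text
time: 22.7
ee_pos: [0.5947, -0.1785, 0.1108]
eef_rot: [0.779, 0.627, -0.0, -0.0]
ft_force: [-0.1, -0.8, 0.2]
width: 0.0007
grip_force: 0.0
```

```bash
cat >> h.py <<'E'
def polar(c,z,r0,r1,dr=.00025):
    th=np.radians(np.arange(0,360,.5)); r=np.arange(r0,r1,dr)
    mp=np.array([[proj(c,[*(AX+rr*np.array([np.cos(t),np.sin(t)])),z]) for t in th] for rr in r]).astype(np.float32)
    return cv2.remap(np.array(c["pixels"])[:,:,::-1].copy(),mp[...,0],mp[...,1],cv2.INTER_CUBIC)
E
cat > rot.py <<'E'
from h import *
import pickle
a=pickle.load(open("w3.pkl","rb")); a["k1"]=float(a["k1"])
c=eyes.camera("wrist"); s=sensors.read_state(); print(s["time"],s["ee_pos"])
f=[(polar(x,.056,.018,.045,.0005).max(2)<70).astype(float) for x in (a,c)]
sc=np.array([(np.roll(f[0],k,1)*f[1]).sum() for k in range(720)]); print(f[0].sum(),[(k/2,sc[k]) for k in np.argsort(-sc)[:8]])
p=polar(c,.052,.040,.066)
o=cv2.resize(p,(720,416),interpolation=cv2.INTER_NEAREST)
for k in range(0,720,60): cv2.putText(o,str(k//2),(k,412),0,.4,(0,255,0)); cv2.line(o,(k,0),(k,416),(0,255,0),1)
cv2.line(o,(0,240),(720,240),(0,0,255),1); cv2.imwrite("pics/pol2.png",o)
E
python3 rot.py
```

```text
22.75 [ 0.59477134 -0.17863444  0.11081233]
2637.0 [(np.float64(40.5), np.float64(2513.0)), (np.float64(41.0), np.float64(2491.0)), (np.float64(40.0), np.float64(2440.0)), (np.float64(281.0), np.float64(2427.0)), (np.float64(280.5), np.float64(2413.0)), (np.float64(41.5), np.float64(2410.0)), (np.float64(281.5), np.float64(2377.0)), (np.float64(280.0), np.float64(2354.0))]
```

View pics/pol2.png

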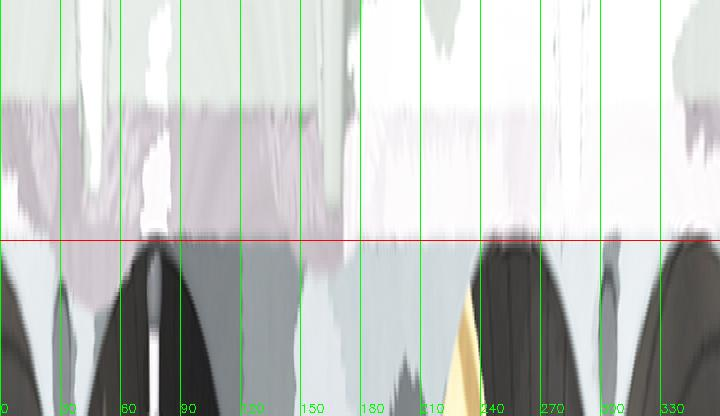

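The wheel has turned about 160.7°. The large bulge is now at about 46° (4.4 mm), and the lesser one at about 160° (2 mm). About 30° more is needed. I'll push the 165° vane on the −x side, where the dial stays in view.

Call:
arm_command(
  steps=[
    {"rot": [0, 0, 0], "slide": [0.001, 0.03, 0], "grip": 0},
    {"rot": [0, 0, 0], "slide": [0.001, 0.035, 0], "grip": 0},
    {"rot": [0, 0, 0], "slide": [0.001, 0.035, 0], "grip": 0},
    {"rot": [0, 0, 0], "slide": [0, 0, -0.01], "grip": 0},
    {"rot": [0, 0, 0], "slide": [0, 0, -0.02], "grip": 0},
    {"rot": [0, 0, 0], "slide": [0, 0, -0.019], "grip": 0},
    {"rot": [0, 0, 0], "slide": [0, 0, 0], "grip": 0},
    {"rot": [0, 0, 0], "slide": [0, 0, 0], "grip": 0},
  ],
)

```text
time: 23.75
ee_pos: [0.598, -0.0795, 0.0621]
eef_rot: [0.779, 0.627, 0.0, -0.0]
ft_force: [0.1, 0.6, 0.4]
width: 0.0002
grip_force: 0.0
```

Call:
arm_command(
  steps=[
    {"rot": [0, 0, 0], "slide": [-0.006, -0.0022, 0], "grip": 0},
    {"rot": [0, 0, 0], "slide": [-0.0054, -0.0031, 0], "grip": 0},
    {"rot": [0, 0, 0], "slide": [-0.0048, -0.004, 0], "grip": 0},
    {"rot": [0, 0, 0], "slide": [-0.004, -0.0048, 0], "grip": 0},
    {"rot": [0, 0, 0], "slide": [-0.0014, -0.0022, 0], "grip": 0},
    {"rot": [0, 0, 0], "slide": [0, 0, 0], "grip": 0},
    {"rot": [0, 0, 0], "slide": [0, 0, 0], "grip": 0},
    {"rot": [0, 0, 0], "slide": [0, 0, 0], "grip": 0},
  ],
)

```text
time: 24.75
ee_pos: [0.5765, -0.0951, 0.0622]
eef_rot: [0.779, 0.627, 0.0, 0.0]
ft_force: [2.6, 3.3, 1.1]
width: 0.0
grip_force: 1.9
```

```bash
python3 r.py
```

```text
t 24.8 ee [ 0.5764 -0.0951  0.0622] F [2.7 3.7 2.5] dark deg [49, 50, 51, 52, 53, 54, 55, 56, 57, 58, 59, 60] rad 0.951
```

Call:
arm_command(
  steps=[
    {"rot": [0, 0, 0], "slide": [-0.0008, -0.0017, 0], "grip": 0},
    {"rot": [0, 0, 0], "slide": [-0.0008, -0.0018, 0], "grip": 0},
    {"rot": [0, 0, 0], "slide": [0, 0, 0], "grip": 0},
    {"rot": [0, 0, 0], "slide": [0, 0, 0], "grip": 0},
    {"rot": [0, 0, 0], "slide": [0, 0, 0], "grip": 0},
    {"rot": [0, 0, 0], "slide": [0, 0, 0], "grip": 0},
    {"rot": [0, 0, 0], "slide": [0, 0, 0], "grip": 0},
    {"rot": [0, 0, 0], "slide": [0, 0, 0], "grip": 0},
  ],
)

```text
time: 25.8
ee_pos: [0.5747, -0.0987, 0.0621]
eef_rot: [0.779, 0.627, 0.0, -0.0]
ft_force: [1.9, 4.3, 1.3]
width: 0.0004
grip_force: 2.1
```

```bash
python3 r.py
```

```text
t 25.85 ee [ 0.5747 -0.0987  0.0621] F [2.3 4.3 1.1] dark deg [85, 86, 87, 88, 89, 90, 91, 92, 93, 94, 95, 96] rad 1.58
```

Call:
arm_command(
  steps=[
    {"rot": [0, 0, 0], "slide": [-0.0006, -0.0019, 0], "grip": 0},
    {"rot": [0, 0, 0], "slide": [0, 0, 0], "grip": 0},
    {"rot": [0, 0, 0], "slide": [0, 0, 0], "grip": 0},
    {"rot": [0, 0, 0], "slide": [0, 0, 0], "grip": 0},
    {"rot": [0, 0, 0], "slide": [0, 0, 0], "grip": 0},
    {"rot": [0, 0, 0], "slide": [0, 0, 0], "grip": 0},
    {"rot": [0, 0, 0], "slide": [0, 0, 0], "grip": 0},
    {"rot": [0, 0, 0], "slide": [0, 0, 0], "grip": 0},
  ],
)

```text
time: 26.85
ee_pos: [0.574, -0.1008, 0.062]
eef_rot: [0.779, 0.627, -0.0, -0.0]
ft_force: [2.0, 4.4, 0.0]
width: 0.0007
grip_force: 2.1
```

```bash
python3 r.py
```

```text
t 26.9 ee [ 0.574  -0.1009  0.062 ] F [1.6 5.  0.8] dark deg [97, 98, 99, 100, 101, 102, 103, 104, 105, 106, 107, 108, 109] rad 1.798
```

Call:
arm_command(
  steps=[
    {"rot": [0, 0, 0], "slide": [-0.0005, -0.0019, 0], "grip": 0},
    {"rot": [0, 0, 0], "slide": [0, 0, 0], "grip": 0},
    {"rot": [0, 0, 0], "slide": [0, 0, 0], "grip": 0},
    {"rot": [0, 0, 0], "slide": [0, 0, 0], "grip": 0},
    {"rot": [0, 0, 0], "slide": [0, 0, 0], "grip": 0},
    {"rot": [0, 0, 0], "slide": [0, 0, 0], "grip": 0},
    {"rot": [0, 0, 0], "slide": [0, 0, 0], "grip": 0},
    {"rot": [0, 0, 0], "slide": [0, 0, 0], "grip": 0},
  ],
)

```text
time: 27.9
ee_pos: [0.5735, -0.1029, 0.062]
eef_rot: [0.779, 0.627, -0.0, 0.0]
ft_force: [1.9, 3.6, -0.7]
width: 0.0004
grip_force: 1.4
```

```bash
python3 r.py
```

```text
t 27.95 ee [ 0.5735 -0.1029  0.0621] F [1.6 3.1 1. ] dark deg [106, 107, 108, 109, 110, 111, 112, 113, 114, 115, 116, 117, 118] rad 1.955
```

Call:
arm_command(
  steps=[
    {"rot": [0, 0, 0], "slide": [-0.0004, -0.0019, 0], "grip": 0},
    {"rot": [0, 0, 0], "slide": [0, 0, 0], "grip": 0},
    {"rot": [0, 0, 0], "slide": [0, 0, 0], "grip": 0},
    {"rot": [0, 0, 0], "slide": [0, 0, 0], "grip": 0},
    {"rot": [0, 0, 0], "slide": [0, 0, 0], "grip": 0},
    {"rot": [0, 0, 0], "slide": [0, 0, 0], "grip": 0},
    {"rot": [0, 0, 0], "slide": [0, 0, 0], "grip": 0},
    {"rot": [0, 0, 0], "slide": [0, 0, 0], "grip": 0},
  ],
)

```text
time: 28.95
ee_pos: [0.5731, -0.1046, 0.0621]
eef_rot: [0.779, 0.627, 0.0, 0.0]
ft_force: [2.1, 4.7, 0.6]
width: 0.0003
grip_force: 2.0
```

```bash
python3 r.py
```

```text
t 29.0 ee [ 0.5731 -0.1046  0.0621] F [1.6 5.2 0.2] dark deg [108, 109, 110, 111, 112, 113, 114, 115, 116, 117, 118, 119, 120] rad 1.99
```

Call:
arm_command(
  steps=[
    {"rot": [0, 0, 0], "slide": [-0.0001, -0.001, 0], "grip": 0},
    {"rot": [0, 0, 0], "slide": [0, 0, 0], "grip": 0},
    {"rot": [0, 0, 0], "slide": [0, 0, 0], "grip": 0},
    {"rot": [0, 0, 0], "slide": [0, 0, 0], "grip": 0},
    {"rot": [0, 0, 0], "slide": [0, 0, 0], "grip": 0},
    {"rot": [0, 0, 0], "slide": [0, 0, 0], "grip": 0},
    {"rot": [0, 0, 0], "slide": [0, 0, 0], "grip": 0},
    {"rot": [0, 0, 0], "slide": [0, 0, 0], "grip": 0},
  ],
)

```text
time: 30.0
ee_pos: [0.573, -0.1057, 0.0621]
eef_rot: [0.779, 0.627, 0.0, 0.0]
ft_force: [1.8, 3.8, 0.0]
width: 0.0005
grip_force: 1.7
```

```bash
python3 r.py
```

```text
t 30.05 ee [ 0.573  -0.1057  0.0621] F [1.8 3.7 0.4] dark deg [108, 109, 110, 111, 112, 113, 114, 115, 116, 117, 118, 119, 120, 121] rad 1.998
```

Call:
arm_command(
  steps=[
    {"rot": [0, 0, 0], "slide": [-0.0001, -0.001, 0], "grip": 0},
    {"rot": [0, 0, 0], "slide": [0, 0, 0], "grip": 0},
    {"rot": [0, 0, 0], "slide": [0, 0, 0], "grip": 0},
    {"rot": [0, 0, 0], "slide": [0, 0, 0], "grip": 0},
    {"rot": [0, 0, 0], "slide": [0, 0, 0], "grip": 0},
    {"rot": [0, 0, 0], "slide": [0, 0, 0], "grip": 0},
    {"rot": [0, 0, 0], "slide": [0, 0, 0], "grip": 0},
    {"rot": [0, 0, 0], "slide": [0, 0, 0], "grip": 0},
  ],
)

```text
time: 31.05
ee_pos: [0.5729, -0.1067, 0.0621]
eef_rot: [0.779, 0.627, 0.0, 0.0]
ft_force: [1.7, 3.2, 0.4]
width: 0.0006
grip_force: 1.8
```

```bash
python3 r.py d5.png
```

```text
t 31.1 ee [ 0.5729 -0.1067  0.062 ] F [ 1.6  5.  -0.7] dark deg [107, 108, 109, 110, 111, 112, 113, 114, 115, 116, 117, 118, 119, 120] rad 1.981
```

The reading peaked at about 2.0 rad (lesser spot: 1.17) and has just started down, so the wheel is within about 2° of the top. I back off and check with the robot clear.

Call:
arm_command(
  steps=[
    {"rot": [0, 0, 0], "slide": [0.001, 0.005, 0], "grip": 0},
    {"rot": [0, 0, 0], "slide": [0.002, 0.005, 0], "grip": 0},
    {"rot": [0, 0, 0], "slide": [0, 0, 0.025], "grip": 0},
    {"rot": [0, 0, 0], "slide": [0, 0, 0.024], "grip": 0},
    {"rot": [0, 0, 0], "slide": [0, 0, 0], "grip": 0},
    {"rot": [0, 0, 0], "slide": [0, 0, 0], "grip": 0},
    {"rot": [0, 0, 0], "slide": [0, 0, 0], "grip": 0},
    {"rot": [0, 0, 0], "slide": [0, 0, 0], "grip": 0},
  ],
)

```text
time: 32.1
ee_pos: [0.5756, -0.0967, 0.1104]
eef_rot: [0.779, 0.627, -0.0, -0.0]
ft_force: [-0.6, 0.1, 0.4]
width: 0.0
grip_force: 0.0
```

```bash
python3 r.py d6.png
```

```text
t 32.15 ee [ 0.5756 -0.0966  0.1106] F [-0.5  0.2  0.9] dark deg [109, 110, 111, 112, 113, 114, 115, 116, 117, 118, 119] rad 1.99
```

Call:
arm_command(
  steps=[
    {"rot": [0, 0, 0], "slide": [0.004, -0.025, 0], "grip": 0},
    {"rot": [0, 0, 0], "slide": [0.006, -0.03, 0], "grip": 0},
    {"rot": [0, 0, 0], "slide": [0.009, -0.028, 0], "grip": 0},
    {"rot": [0, 0, 0], "slide": [0, 0, 0], "grip": 0},
    {"rot": [0, 0, 0], "slide": [0, 0, 0], "grip": 0},
    {"rot": [0, 0, 0], "slide": [0, 0, 0], "grip": 0},
    {"rot": [0, 0, 0], "slide": [0, 0, 0], "grip": 0},
    {"rot": [0, 0, 0], "slide": [0, 0, 0], "grip": 0},
  ],
)

```text
time: 33.15
ee_pos: [0.5949, -0.1793, 0.1112]
eef_rot: [0.779, 0.627, 0.0, 0.0]
ft_force: [0.1, -0.2, -0.1]
width: 0.0003
grip_force: 0.0
```

```bash
python3 rot.py; python3 - <<'E'
from h import *
t=eyes.camera("scene")
print([(np.round(d["bbox"]).tolist(),round(d["conf"],2)) for d in eyes.look_for("oil",t)])
a=cv2.imread("pics/d6.png"); im=np.array(t["pixels"])[:,:,::-1]; im=cv2.resize(im,(500,375))
o=cv2.imread("pics/pol2.png"); o=cv2.resize(o,(500,225)); z=np.zeros((600,300,3),np.uint8); z[:300]=a
cv2.imwrite("pics/fin.png",np.hstack([np.vstack([im,o]),z]))
E
```

```text
33.2 [ 0.59494054 -0.17947054  0.11118551]
2637.0 [(np.float64(313.5), np.float64(2492.0)), (np.float64(313.0), np.float64(2469.0)), (np.float64(73.0), np.float64(2451.0)), (np.float64(73.5), np.float64(2447.0)), (np.float64(314.0), np.float64(2426.0)), (np.float64(74.0), np.float64(2391.0)), (np.float64(72.5), np.float64(2388.0)), (np.float64(312.5), np.float64(2385.0))]
[([189.0, 317.0, 218.0, 362.0], 0.63), ([199.0, 176.0, 224.0, 226.0], 0.63)]
```

View pics/fin.png

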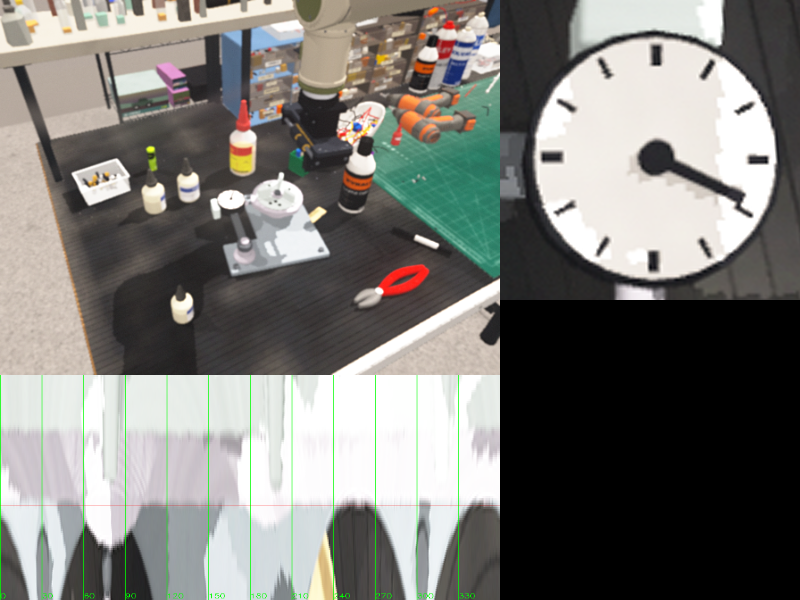

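The final view shows the oil bottle standing clear, with its scene box (189–218, 317–362) unchanged. The indicator is in, the dial holds about 1.99 rad, and the large bulge is under the plunger. The robot is touching nothing, so I hand it in.

```bash
python3 -c "
from bench import order; print(order.close_job())"
```

```text
the job is handed in; nothing more can be done
None
```

Handed in at about 33 s: the oil bottle stands upright about 0.3 m from the flywheel axis, the indicator was pushed in to its stop, and the rim's highest spot is under the plunger to within about 2° (dial about 1.99 rad; the lesser spot read about 1.17).

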